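Wind the slide carriage to the red marker

TASK

Wind the red-handled crank clockwise, as seen from above, so that the carriage of the positioning slide travels along until its brass pointer stands opposite the red marker block. Keep the crank seated on its square shaft end all the while, and move the carriage only by the crank, not by pushing it. Then let go, leaving the crank on the shaft.

Things in the scene. Friction and masses are not known exactly. Their poses are not given: they have to be found in the camera images.
- slide_unit: Fixed slide: grey base 90x285x12 mm (y -50 to 235), green gearbox 50 mm high at its -y end. Origin on the worktop under the upright crank shaft's axis; y along the slide from gearbox to far end. Shaft end 12 mm square, top 79 mm up, shoulder at 56 mm. One clockwise turn (from above) moves the carriage 20 mm to +y; stiff (about 1.5 N at the handle), stays where left.
- crank: Loose 190 g crank on the shaft, held by its weight, 18 mm deep, 1 mm play. Origin: hub underside centre, on the shaft axis, 56 mm above the worktop; x along the arm to the handle. Red upright handle, diameter 22 mm, axis at x = 50 mm, 75 to 125 mm above the worktop, spins freely on its pin (the gripper need not turn). Arm's top 72 mm up. A black-handled crank lying loose is only a spare.
- carriage: Aluminium carriage 64x60x19 mm with a steel block on it (top 61 mm above the worktop), driven along the slide's +y by the shaft; end stop 81 mm from its start. Origin at the centre of its underside, 24 mm up; axes as slide_unit. A small brass pointer sticks out of the middle of its +x side (at its y = 0).
- marker: Red block 16x16x18 mm with a white line across its top, fixed on the +x edge of the slide's base, 40 to 75 mm farther along +y than the pointer at the start. Origin at the centre of its underside; axes as slide_unit. The pointer stands opposite it when carriage and marker have the same y along the slide.

How it is judged:
By the outcome, as a careful person would: the job done as asked, in the order asked, and still so for the second after the job is handed in, with the robot touching nothing.
It also fails if it takes over 61 s, if anything falls off the work surface, if the arm or the gripper's body presses on something with over 40 N, if the wrist force passes 120 N, or if a joint passes its speed limit or range.

ROBOT

A 6-joint arm with a two-finger parallel gripper is mounted at the origin on a cart in front of the work surface, level with it; the furniture and walls round the work are solid. World frame = base frame: x ahead of the robot, y to its left, z up, the work surface at z = 0. Lengths are in m, angles in rad, forces in N, time in s.
With the tool pointing down it reaches from about 0.35 to 0.975 m from the base axis. Payload 4.9 kg.
Tool frame: the origin (TCP) lies on the centre line of the jaws, within the pads' length; the fingertips stand ctrl.nose_length ahead of it and the grasp point (between the pads) lies 2 mm behind it (ctrl.nose_length is the distance from the TCP to the fingertips, in m); z points along the fingers, y is the direction in which the jaws open and shut (so a half turn about z gives the same grasp; the last joint's range is limited). The gripper opens to 85 mm and grips with 20 to 120 N. Pads are 22 mm wide; open, the fingers measure 114 mm over their backs; the gripper's body (76 mm by 85 mm) begins 54 mm behind the grasp point. The pads swing forward as they close: fully open they stand 13 mm farther back than shut.
Start: joints at [0.983, 0.053, 1.613, -0, 1.476, -0.119], TCP at [0.282, 0.558, 0.248] pointing down, gripper open.
Joint ranges: [-3.01, 3.01], [-1.01, 2.22], [0.06, 2.58], [-1.02, 4.17], [0.09, 2.62], [-3.14, 3.14]. Speed limits (rad/s): [2.57, 2.57, 3.14, 3.14, 3.14, 3.14].

INTERFACE

Orientations are given as a rotation vector (axis times angle).
In Python, from station import sensors, get_image, order, ctrl gives the robot as it stands.
- The arm moves only by the tool move_arm, never from a script. Its argument "increments" is a list of rows, each a list of 5 numbers: the shift along the tool's x, y, z in cm, then the turn about the tool's z in degrees, then the finger opening in cm, from 0 to 8.54. In form: [[dx, dy, dz, twist, gripper], ...]. A call has 1 to 5 rows; each row is the pose to reach, as a shift and turn from the pose commanded when the call began, along the tool's axes at that moment; what a row does not reach only later rows make up. A row lasts 1/8 s, in which the tool goes at most 62.5 mm and 10.7 degrees, less where a joint would pass 70% of its speed; a pose out of reach is approached as far as the arm can. A call with a gripper value outside its range is refused whole. The fingers move at their own pace and stop on an object; "newtons" is the grip in N (left out, the last holds). Time passes only in rows, so rows that repeat a pose let the fingers close. It gives the time, the measured TCP pose, the force and the opening at its end, in the units of the state.
- sensors.get_obs(): the state, without advancing time (a new reading comes with each control period).
- get_image(name): name is "scene" or "top"; returns a dict with "image" (420x560x3 uint8, red, green, blue), "K" (3x3 intrinsics, pixels), "D" ([k1, k2, p1, p2, k3] as OpenCV has them; the pictures are not rectified), "R" (3x3) and "t" (3): a world point X has camera coordinates R X + t. Camera axes: x right, y down, z forward; pixel columns grow to the right and rows downward; lengths in m; the calibration is good to about 2 mm. A picture is of the moment at which its call begins. There is no depth.
- order.finish_job(): hands the job in, once; it reports no verdict.
The state is a dict: "t": time; "q": joint angles; "dq": joint speeds; "effort": joint torques, N m; "tool_pos": TCP position; "tool_rot": TCP orientation; "contact_force": force on the tool from outside, world axes, zero at the start; "wrist_torque": the same for the moment, N m; "opening": finger opening in m.
Only numpy, scipy, OpenCV 4.12 (cv2) and the standard library are available. Lean on these libraries where they do the work, as an engineer would, in place of code of your own. Each camera call takes 0.05 s, during which the arm holds its last target.

## Working session

There is one attempt and no reset: what is moved stays moved. The work goes in short steps, Python scripts to look and compute and a tool call to move; the robot and the scene stay as the last step left them, time stands still between calls to the robot, and variables do not carry over. Pictures are saved under pics/ and viewed, and the job is handed in when it is done.

Besides the shell and the picture viewer there is one more tool, called after "Request:" in YAML: its name, and indented under it one key for each argument. move_arm: Moves the arm, as the interface text tells. Its arguments: {"type":"object","properties":{"increments":{"type":"array"},"newtons":{"type":"number"}},"required":["increments"]}

```bash
ls; mkdir -p pics; python3 - <<'E'
from station import sensors,get_image,ctrl
import cv2,numpy as np
o=sensors.get_obs();print({k:np.round(v,4) for k,v in o.items()});print(ctrl.nose_length)
for n in("scene","top"):
    d=get_image(n);cv2.imwrite(f"pics/{n}0.png",d["image"][:,:,::-1]);print(n,d["K"],d["D"],d["R"],d["t"])
E
```

```text
pics
{'t': np.float64(0.0), 'q': array([ 0.983 ,  0.0534,  1.6143,  0.    ,  1.476 , -0.119 ]), 'dq': array([ 0.0012, -0.0009,  0.0014,  0.0002, -0.0018, -0.0006]), 'effort': array([ 3.00000e-04, -3.93680e+01, -3.70179e+01, -0.00000e+00,
        6.80000e-03, -0.00000e+00]), 'tool_pos': array([0.2821, 0.5571, 0.2471]), 'tool_rot': array([-0.7295, -3.055 ,  0.0031]), 'contact_force': array([-0.1198, -0.3937,  0.9477]), 'wrist_torque': array([ 0.031 ,  0.0034, -0.0265]), 'opening': np.float64(0.0851)}
0.017
scene [[469.96835902   0.         277.26357039]
 [  0.         469.96835902 210.59398063]
 [  0.           0.           1.        ]] [-0.00174702  0.          0.          0.          0.        ] [[-0.64069412 -0.7676924   0.01262641]
 [-0.43863682  0.35247757 -0.82665428]
 [ 0.63016568 -0.53517094 -0.56256846]] [0.35714906 0.27055215 0.57439949]
top [[420.84318387   0.         276.9686925 ]
 [  0.         420.84318387 210.54985838]
 [  0.           0.           1.        ]] [0.01295841 0.         0.         0.         0.        ] [[ 5.69587580e-03 -9.99365153e-01 -3.51688426e-02]
 [-9.89126968e-01 -4.62190195e-04 -1.47063344e-01]
 [ 1.46953726e-01  3.56241052e-02 -9.88501657e-01]] [0.0426626  0.54126435 0.84174602]
```

View pics/scene0.png

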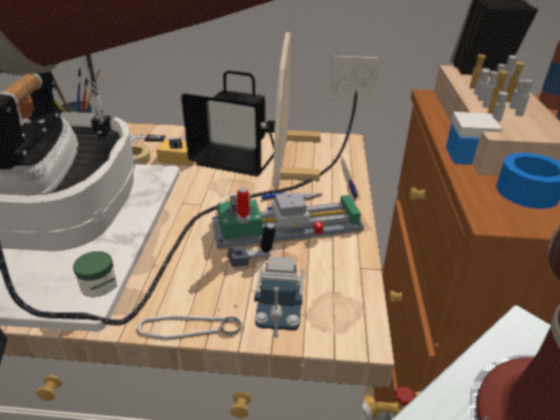

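View pics/top0.png

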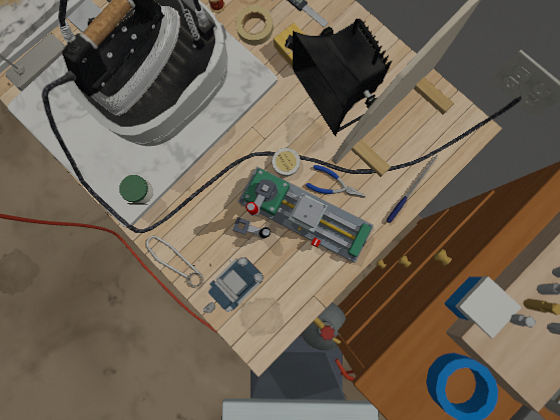

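The scene view shows the slide at about (290,215), with the red handle at (243,203) and the marker at (319,227). In the top view the slide runs from the gearbox at (265,190) to its far end at (358,240), with the handle at (252,208) and the marker at (316,242). I'll zoom in on both.

```bash
cat > h.py <<'E'
import cv2,numpy as np
from station import sensors,get_image
def cam(n): return get_image(n)
def ray(d,uv):
    p=cv2.undistortPoints(np.array([[uv]],float),d["K"],np.array(d["D"]))[0,0]
    R=np.array(d["R"]);t=np.array(d["t"])
    return -R.T@t, R.T@np.array([p[0],p[1],1.])
def onz(d,uv,z):
    c,r=ray(d,uv); return c+r*(z-c[2])/r[2]
def proj(d,X):
    return cv2.projectPoints(np.array([X],float),cv2.Rodrigues(np.array(d["R"]))[0],np.array(d["t"]),d["K"],np.array(d["D"]))[0][0,0]
def tri(d1,u1,d2,u2):
    c1,r1=ray(d1,u1);c2,r2=ray(d2,u2)
    s=np.linalg.lstsq(np.c_[r1,-r2],c2-c1,rcond=None)[0]
    a=c1+r1*s[0];b=c2+r2*s[1];return (a+b)/2,np.linalg.norm(a-b)
def red(img):
    h=cv2.cvtColor(img,cv2.COLOR_RGB2HSV);return (((h[...,0]<6)|(h[...,0]>174))&(h[...,1]>170)&(h[...,2]>70)).astype(np.uint8)
def blobs(m,x0,x1,y0,y1):
    k=np.zeros_like(m);k[y0:y1,x0:x1]=m[y0:y1,x0:x1]
    n,l,s,c=cv2.connectedComponentsWithStats(k)
    return [(s[i].tolist(),np.round(c[i],1).tolist()) for i in range(1,n) if s[i][4]>5]
def crop(img,x0,x1,y0,y1,f,name):
    cv2.imwrite("pics/"+name,cv2.resize(img[y0:y1,x0:x1,::-1],None,fx=f,fy=f,interpolation=cv2.INTER_CUBIC))
E
python3 - <<'E'
from h import *
s=cam("scene");t=cam("top")
crop(s["image"],200,380,170,280,4,"s1.png");crop(t["image"],225,385,155,275,5,"t1.png")
print(blobs(red(s["image"]),200,380,170,280));print(blobs(red(t["image"]),225,385,155,275))
print(proj(t,sensors.get_obs()["tool_pos"]), proj(t,[0,0,0]),proj(s,sensors.get_obs()["tool_pos"]))
E
```

```text
[([237, 192, 12, 25, 240], [242.6, 203.9]), ([314, 223, 9, 10, 68], [317.9, 227.8])]
[([246, 202, 12, 12, 59], [252.7, 208.6]), ([311, 238, 6, 7, 19], [313.4, 240.7]), ([314, 240, 6, 7, 20], [317.2, 243.3])]
[-59.48796776 356.08007922] [298.41347867 482.62182519] [-92.99508736 417.23692965]
```

View pics/s1.png

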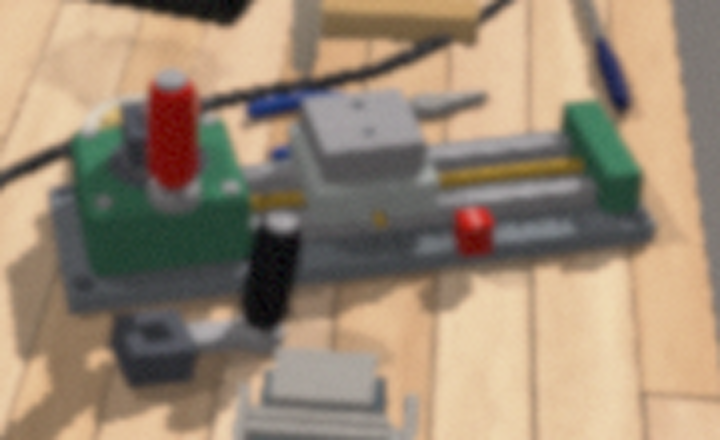

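View pics/t1.png

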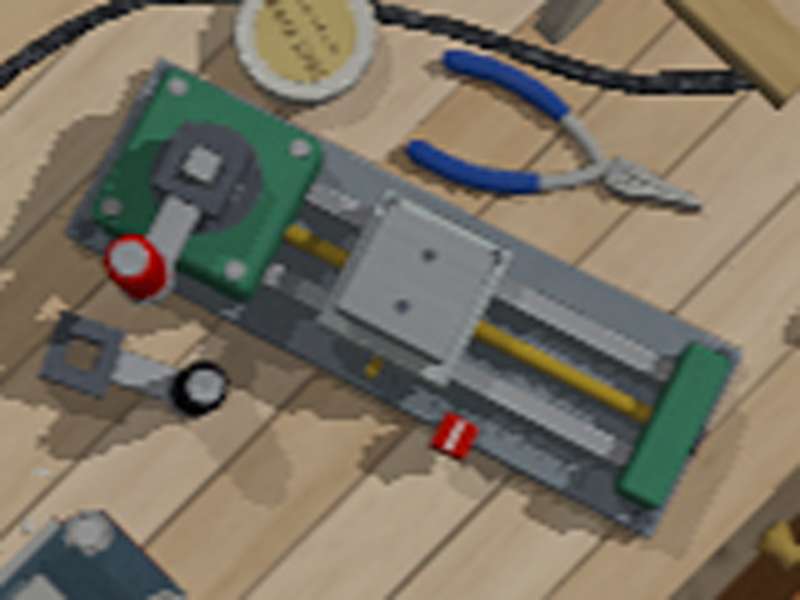

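```bash
python3 - <<'E'
from h import *
s=cam("scene");t=cam("top")
S=lambda x,y:(200+(x+.5)/4-.5,170+(y+.5)/4-.5); T=lambda x,y:(225+(x+.5)/5-.5,155+(y+.5)/5-.5)
def P(n,v): print(n,np.round(v[0] if isinstance(v,tuple) else v,4), np.round(v[1],4) if isinstance(v,tuple) else '')
P("handletop tri",tri(s,S(171,80),t,T(128,256)))
P("shaft z79",onz(t,T(202,163),.079));P("handle z125",onz(t,T(128,256),.125))
P("spare top tri",tri(s,S(281,220),t,T(206,384)))
P("pointer tri",tri(s,S(379,220),t,T(373,365)))
P("pointer z33",onz(t,T(373,365),.033));
P("marker tri",tri(s,S(475,216),t,T(456,436)));P("marker z30",onz(t,T(456,436),.030))
P("far green a",onz(t,T(700,346),.05));
a=onz(t,T(162,62),.012);b=onz(t,T(740,352),.012);c=onz(t,T(648,535),.012);e=onz(t,T(70,235),.012)
for k in (a,b,c,e):P("c",k)
ax=(b-a)/np.linalg.norm(b-a)+(c-e)/np.linalg.norm(c-e);ax/=np.linalg.norm(ax);print(ax,np.linalg.norm(b-a),np.linalg.norm(c-e))
mk=onz(t,T(456,436),.03);pt=onz(t,T(373,365),.033);print("gap",(mk-pt)@ax)
E
```

```text
handletop tri [0.5386 0.0932 0.1239] 0.0021
shaft z79 [0.5832 0.0675 0.079 ] 
handle z125 [0.5377 0.0923 0.125 ] 
spare top tri [0.4961 0.0671 0.0629] 0.003
pointer tri [ 0.5079 -0.0016  0.0251] 0.0024
pointer z33 [ 0.5061 -0.0023  0.033 ] 
marker tri [ 0.4781 -0.0358  0.0286] 0.0036
marker z30 [ 0.4767 -0.037   0.03  ] 
far green a [ 0.5124 -0.1358  0.05  ] 
c [0.6424 0.09   0.012 ] 
c [ 0.5143 -0.1593  0.012 ] 
c [ 0.4364 -0.1185  0.012 ] 
c [0.5651 0.1292 0.012 ] 
[-0.45906276 -0.88840384  0.        ] 0.2802171097939582 0.27914241408716156
gap 0.04433644392158466
```

```bash
python3 - <<'E'
from h import *
from scipy.spatial.transform import Rotation as Ro
s=cam("scene");t=cam("top")
o=sensors.get_obs();R=Ro.from_rotvec(o["tool_rot"]).as_matrix();print(np.round(R,4))
print((R.T@(np.array([.538,.0928,.2])-o["tool_pos"]))*100)
for uv in [(338,155),(355,148),(385,170),(337,130),(295,60),(133,180)]:print(uv,np.round(onz(t,uv,0),3))
print("panel top edge at scene (277,180)?",tri(s,(288,36),t,(475,5)))
E
```

```text
[[-8.921e-01  4.518e-01 -2.000e-04]
 [ 4.518e-01  8.921e-01 -2.000e-04]
 [ 0.000e+00 -3.000e-04 -1.000e+00]]
[-43.80412209 -29.90378888   4.81727364]
(338, 155) [ 0.672 -0.089  0.   ]
(355, 148) [ 0.688 -0.127  0.   ]
(385, 170) [ 0.638 -0.192  0.   ]
(337, 130) [ 0.73  -0.088  0.   ]
(295, 60) [0.899 0.006 0.   ]
(133, 180) [0.616 0.369 0.   ]
panel top edge at scene (277,180)? (array([ 0.86007679, -0.28850359,  0.25397301]), np.float64(0.01015021516233034))
```

Request:
move_arm:
  increments:
    - [-4.4,-3,0,0,8.5]
    - [-8.8,-6,0,0,8.5]
    - [-13.2,-9,0,0,8.5]
    - [-17.6,-12,0,0,8.5]
    - [-22,-15,0,0,8.5]
  newtons: 30

```text
t: 1.02
tool_pos: [0.4115, 0.3228, 0.2485]
tool_rot: [0.729, 3.055, 0.001]
contact_force: [0.0, -0.1, -0.2]
opening: 0.0849
```

Request:
move_arm:
  increments:
    - [-4.4,-3,0,0,6]
    - [-8.8,-6,0.5,0,6]
    - [-13,-9,1,0,6]
    - [-17.5,-12,2,0,6]
    - [-21.5,-14.7,3,0,6]

```text
t: 1.65
tool_pos: [0.5371, 0.0943, 0.2184]
tool_rot: [0.73, 3.055, 0.001]
contact_force: [0.8, -0.6, -0.2]
opening: 0.06
```

```bash
python3 - <<'E'
from h import *
from scipy.spatial.transform import Rotation as Ro
o=sensors.get_obs();R=Ro.from_rotvec(o["tool_rot"]).as_matrix();print(o["t"],o["tool_pos"],o["tool_rot"],o["q"],o["opening"],o["contact_force"])
print((R.T@(np.array([.538,.0928,.102])-o["tool_pos"]))*100)
s=cam("scene");t=cam("top")
cv2.imwrite("pics/s2.png",s["image"][:,:,::-1]);cv2.imwrite("pics/t2.png",t["image"][:,:,::-1])
E
```

```text
1.65 [0.53706819 0.09427883 0.21839593] [7.30320253e-01 3.05455721e+00 5.17324703e-04] [ 3.72414245e-02 -1.18567043e-01  1.83044639e+00  6.50256864e-05
  1.42871761e+00 -1.06419153e+00] 0.059974925093428395 [ 0.79990502 -0.63884891 -0.23566116]
[-0.14022463 -0.09602025 11.63966421]
```

View pics/s2.png

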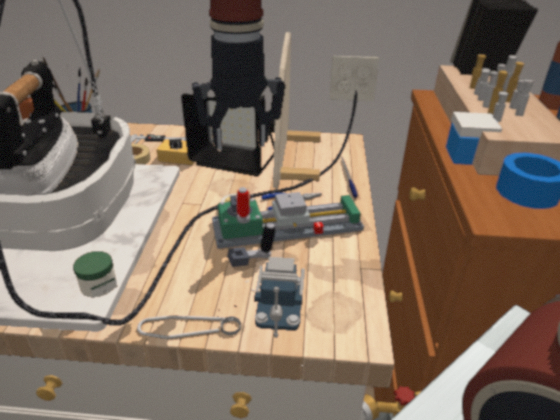

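View pics/t2.png

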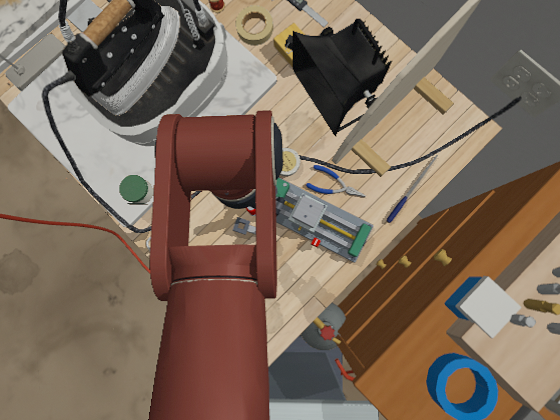

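The gripper hangs straight above the handle: its fingers are at (200–282,90) in the scene view and the handle top is at (243,190). Next I lower it.

Request:
move_arm:
  increments:
    - [0,0,3,0,6]
    - [-0.1,0,6,0,6]
    - [-0.1,0,8,0,6]
    - [-0.1,0,10,0,6]
    - [-0.1,0,11.5,0,6]

```text
t: 2.38
tool_pos: [0.5371, 0.0959, 0.1025]
tool_rot: [-0.729, -3.056, -0.0]
contact_force: [0.1, 0.3, -0.6]
opening: 0.0598
```

```bash
python3 - <<'E'
from h import *
o=sensors.get_obs();print(o["t"],o["tool_pos"],o["contact_force"])
s=cam("scene");crop(s["image"],170,350,130,280,4,"s3.png")
print(blobs(red(s["image"]),200,380,130,280))
E
```

```text
2.375 [0.53708177 0.09588707 0.10247343] [ 0.12761075  0.34992305 -0.55362969]
[([237, 192, 12, 25, 241], [242.6, 203.9]), ([314, 223, 9, 10, 68], [317.9, 227.8])]
```

View pics/s3.png

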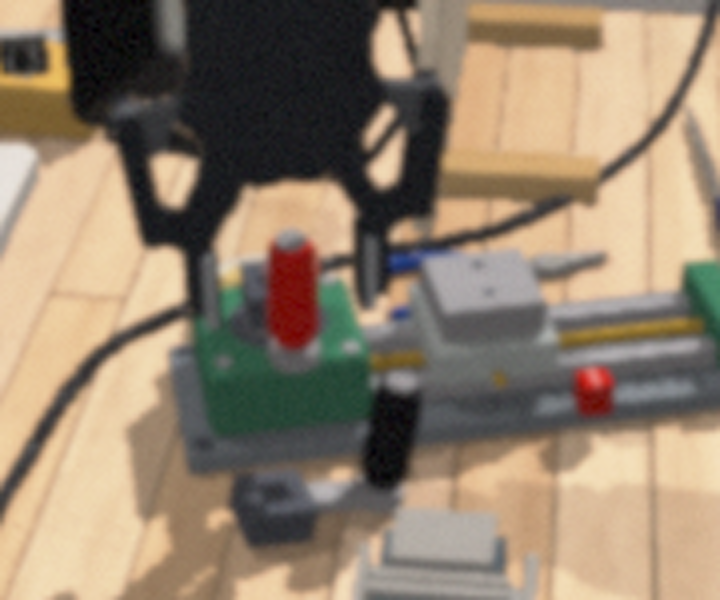

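```bash
python3 - <<'E'
from h import *
s=cam("scene")
for z in (.085,.0925,.10,.125): 
    for X in ([.537,.0959,z],[.537+.452*.032,.0959+.892*.032,z],[.537-.452*.032,.0959-.892*.032,z]):
        p=proj(s,X);print(z,np.round(p,1),np.round((p-[170,130])*4,0))
E
```

```text
0.085 [242.9 209.8] [292. 319.]
0.085 [224.5 211.9] [218. 328.]
0.085 [261.1 207.6] [364. 311.]
0.0925 [242.8 206.1] [291. 305.]
0.0925 [224.3 208.3] [217. 313.]
0.0925 [261. 204.] [364. 296.]
0.1 [242.7 202.5] [291. 290.]
0.1 [224.1 204.6] [216. 299.]
0.1 [261.  200.4] [364. 282.]
0.125 [242.2 190.1] [289. 240.]
0.125 [223.3 192.1] [213. 249.]
0.125 [260.9 188.1] [364. 232.]
```

The fingers stand either side of the handle, with tips at crop (207,325) and (370,300), which matches the projected pose. I close now.

Request:
move_arm:
  increments:
    - [0,0,0,0,1.5]
    - [0,0,0,0,1.5]
    - [0,0,0,0,1.5]
    - [0,0,0,0,1.5]
    - [0,0,0,0,1.5]
  newtons: 30

```text
t: 3.1
tool_pos: [0.5378, 0.0957, 0.1042]
tool_rot: [0.729, 3.054, 0.001]
contact_force: [0.8, -0.1, 3.6]
opening: 0.021
```

```bash
python3 - <<'E'
from h import *
o=sensors.get_obs();print(o["t"],o["tool_pos"],o["contact_force"],o["opening"])
s=cam("scene");crop(s["image"],170,350,130,280,4,"s4.png")
print(blobs(red(s["image"]),200,380,130,280))
E
```

```text
3.1 [0.53778715 0.09566883 0.10419767] [ 0.81596856 -0.05621576  3.62971059] 0.020955206552713775
[([236, 192, 12, 25, 246], [242.0, 203.8]), ([314, 223, 9, 10, 66], [317.9, 227.8])]
```

View pics/s4.png

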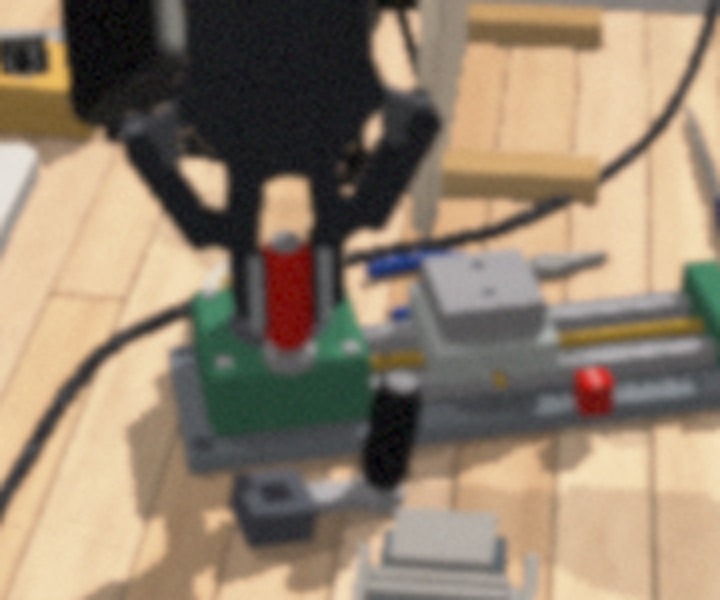

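The handle is gripped (opening 21 mm), and the scene view shows both pads on the red handle at crop (288,290). I start the arc.

Request:
move_arm:
  increments:
    - [-0.05,0.5,0,0,1.5]
    - [-0.15,1,0,0,1.5]
    - [-0.35,1.6,0,0,1.5]
    - [-0.65,2.2,0,0,1.5]

```text
t: 3.65
tool_pos: [0.5532, 0.1124, 0.1041]
tool_rot: [0.729, 3.056, -0.001]
contact_force: [-2.4, -0.1, 4.3]
opening: 0.0212
```

```bash
python3 - <<'E'
from h import *
o=sensors.get_obs();print(o["t"],o["tool_pos"],o["contact_force"],o["opening"],o["wrist_torque"])
from scipy.spatial.transform import Rotation as Ro
R=Ro.from_rotvec(o["tool_rot"]).as_matrix();print("tool force",R.T@o["contact_force"])
s=cam("scene");crop(s["image"],170,350,130,280,4,"s5.png")
print(blobs(red(s["image"]),200,380,130,280))
E
```

```text
3.65 [0.55316286 0.11239962 0.10406278] [-2.4002452  -0.13111606  4.28625082] 0.021242098313629845 [-0.32717383  0.31824184 -0.00215738]
tool force [ 2.0816141  -1.2031925  -4.28596839]
[([223, 192, 12, 25, 246], [228.7, 203.3]), ([314, 223, 9, 10, 64], [317.9, 227.8])]
```

View pics/s5.png

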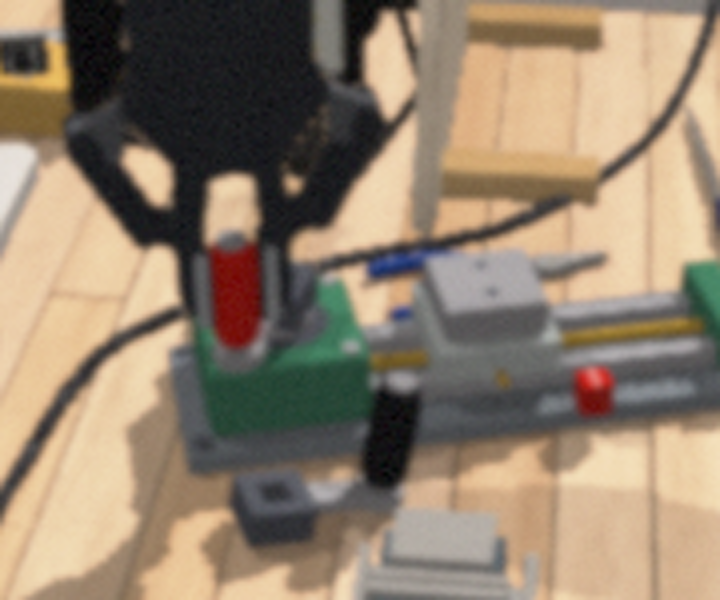

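The handle has swung round to crop (236,290), and the carriage and pointer have moved slightly, with low forces. I continue in 15° rows.

Request:
move_arm:
  increments:
    - [-0.8,1.05,0,0,1.5]
    - [-1.85,1.85,0,0,1.5]
    - [-3.05,2.35,0,0,1.5]
    - [-4.35,2.5,0,0,1.5]
    - [-5.6,2.35,0,0,1.5]

```text
t: 4.32
tool_pos: [0.6146, 0.1087, 0.105]
tool_rot: [0.729, 3.055, 0.002]
contact_force: [-2.0, 0.3, 7.5]
opening: 0.0208
```

```bash
cat > st.py <<'E'
from h import *
from scipy.spatial.transform import Rotation as Ro
o=sensors.get_obs();R=Ro.from_rotvec(o["tool_rot"]).as_matrix()
print(o["t"],o["tool_pos"],"toolF",np.round(R.T@o["contact_force"],1),o["opening"])
print("rel centre tool cm",np.round(R.T@(o["tool_pos"]-np.array([.5839,.0688,.1]))*100,2))
E
python3 st.py
```

```text
4.325 [0.61460961 0.10872133 0.10495114] toolF [ 1.9 -0.7 -7.5] 0.02083429414802172
rel centre tool cm [-0.94  4.95 -0.49]
```

Request:
move_arm:
  increments:
    - [-1.2,-0.5,0,0,1.5]
    - [-2.25,-1.3,0,0,1.5]
    - [-3.05,-2.35,0,0,1.5]
    - [-3.55,-3.55,0,0,1.5]
    - [-3.7,-4.85,0,0,1.5]

```text
t: 4.95
tool_pos: [0.6269, 0.048, 0.1057]
tool_rot: [0.729, 3.05, 0.003]
contact_force: [2.6, 0.6, 6.4]
opening: 0.0212
```

```bash
python3 st.py; python3 -c "
from h import *
s=cam('scene');crop(s['image'],170,350,130,280,4,'s6.png')"
```

```text
4.95 [0.62692857 0.04796732 0.10567282] toolF [-2.1  1.7 -6.4] 0.021151851883316163
rel centre tool cm [-4.78  0.09 -0.54]
```

View pics/s6.png

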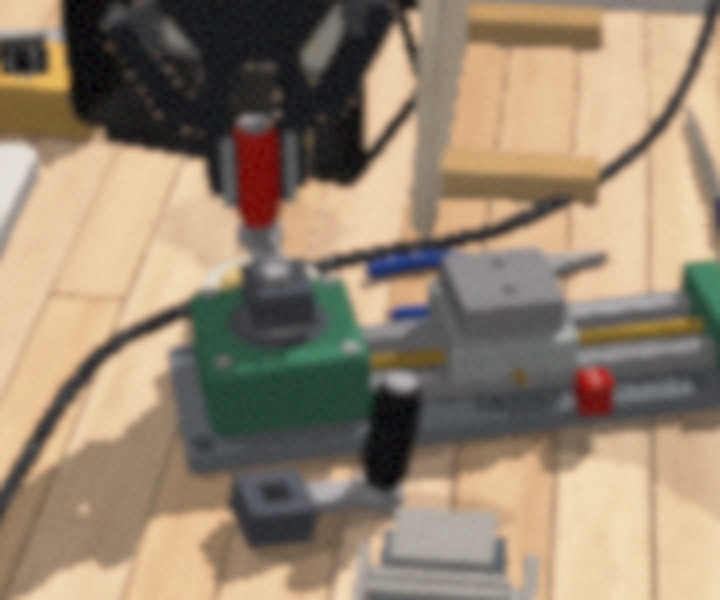

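Half a turn is done. The crank is still seated, with the shaft end visible in the hub at crop (275,268), and the pointer is at (519,378). Forces are small, so I carry on.

Request:
move_arm:
  increments:
    - [0.15,-1.3,0,0,1.5]
    - [0.65,-2.5,0,0,1.5]
    - [1.45,-3.55,0,0,1.5]
    - [2.5,-4.35,0,0,1.5]
    - [3.7,-4.85,0,0,1.5]

```text
t: 5.62
tool_pos: [0.5713, 0.0211, 0.1054]
tool_rot: [0.73, 3.051, 0.002]
contact_force: [2.3, 1.5, 6.1]
opening: 0.0207
```

Request:
move_arm:
  increments:
    - [1.3,-0.15,0,0,1.5]
    - [2.6,0,0,0,1.5]
    - [3.8,0.5,0,0,1.5]
    - [4.85,1.3,0,0,1.5]
    - [5.6,2.35,0,0,1.5]

```text
t: 6.25
tool_pos: [0.5314, 0.0679, 0.1046]
tool_rot: [0.729, 3.052, 0.0]
contact_force: [3.7, -1.3, 4.3]
opening: 0.0212
```

```bash
python3 st.py; python3 -c "
from h import *
s=cam('scene');crop(s['image'],170,350,130,280,4,'s7.png')"
```

```text
6.25 [0.53141971 0.06787564 0.10463055] toolF [-4.   0.5 -4.3] 0.021227704399666508
rel centre tool cm [ 4.64 -2.45 -0.48]
```

View pics/s7.png

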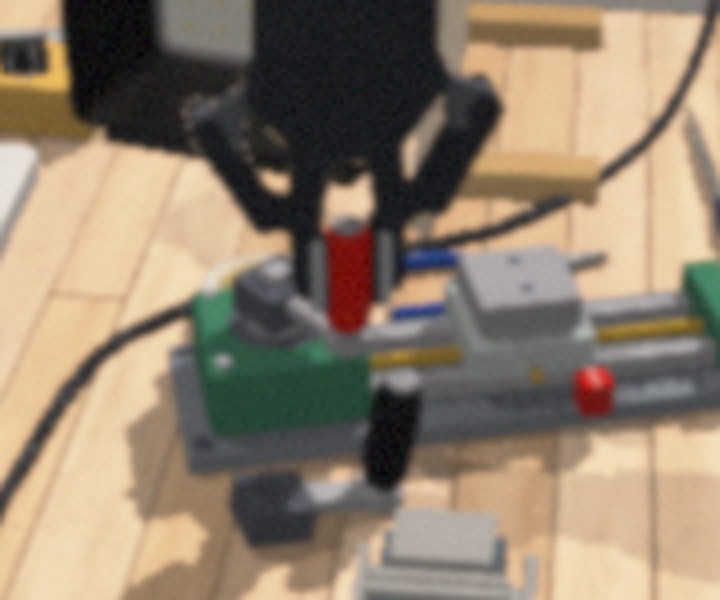

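Nearly one turn is done. The crank is seated and the pointer is at crop (538,375), heading for the marker at (594,388).

Request:
move_arm:
  increments:
    - [0.5,1.2,0,0,1.5]
    - [0.65,2.5,0,0,1.5]
    - [0.5,3.8,0,0,1.5]
    - [0,5,0,0,1.5]
    - [-0.8,6.05,0,0,1.5]

```text
t: 6.92
tool_pos: [0.5653, 0.1182, 0.1043]
tool_rot: [0.729, 3.056, -0.002]
contact_force: [-0.8, -3.2, 7.8]
opening: 0.0211
```

Request:
move_arm:
  increments:
    - [-1.05,0.8,0,0,1.5]
    - [-2.25,1.3,0,0,1.5]
    - [-3.55,1.45,0,0,1.5]
    - [-4.85,1.3,0,0,1.5]
    - [-6.05,0.8,0,0,1.5]

```text
t: 7.55
tool_pos: [0.6237, 0.0989, 0.105]
tool_rot: [0.729, 3.055, 0.003]
contact_force: [0.1, 3.0, 9.1]
opening: 0.0209
```

Request:
move_arm:
  increments:
    - [-1.05,-0.8,0,0,1.5]
    - [-1.85,-1.85,0,0,1.5]
    - [-2.35,-3.05,0,0,1.5]
    - [-2.5,-4.35,0,0,1.5]
    - [-2.35,-5.6,0,0,1.5]

```text
t: 8.18
tool_pos: [0.62, 0.0371, 0.1055]
tool_rot: [0.729, 3.051, 0.002]
contact_force: [1.9, 1.0, 7.6]
opening: 0.0209
```

```bash
python3 st.py; python3 -c "
from h import *
s=cam('scene');crop(s['image'],170,350,130,280,4,'s8.png')"
```

```text
8.175 [0.62001446 0.03711249 0.10552562] toolF [-1.3  1.8 -7.5] 0.02094636894784465
rel centre tool cm [-4.66 -1.19 -0.54]
```

View pics/s8.png

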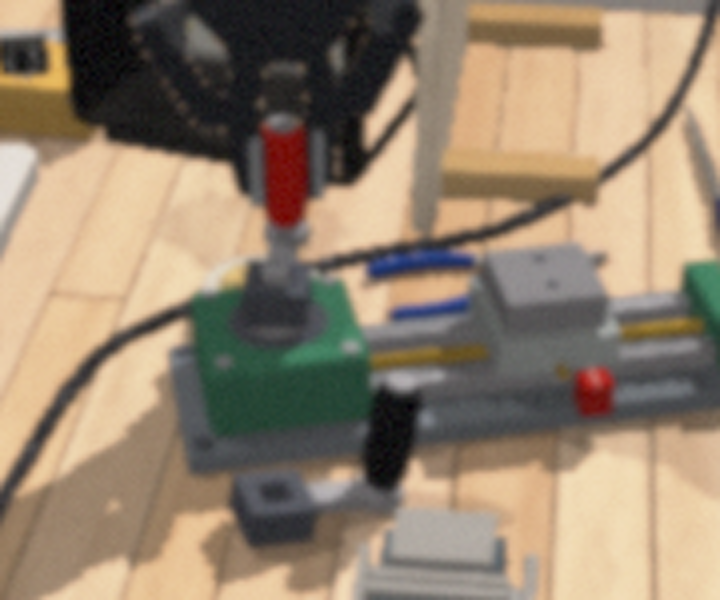

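The pointer is now at crop (562,371). All is well, so I wind on to about 705°.

Request:
move_arm:
  increments:
    - [0.5,-1.2,0,0,1.5]
    - [1.3,-2.25,0,0,1.5]
    - [2.35,-3.05,0,0,1.5]
    - [3.55,-3.55,0,0,1.5]
    - [4.85,-3.7,0,0,1.5]

```text
t: 8.85
tool_pos: [0.5592, 0.0255, 0.1052]
tool_rot: [0.73, 3.052, -0.001]
contact_force: [1.7, -1.5, 7.4]
opening: 0.0212
```

Request:
move_arm:
  increments:
    - [1.3,0.15,0,0,1.5]
    - [2.5,0.65,0,0,1.5]
    - [3.55,1.45,0,0,1.5]
    - [4.35,2.5,0,0,1.5]
    - [4.85,3.7,0,0,1.5]

```text
t: 9.48
tool_pos: [0.5325, 0.0811, 0.1045]
tool_rot: [0.729, 3.053, -0.001]
contact_force: [3.1, -2.9, 4.9]
opening: 0.0211
```

```bash
python3 st.py; python3 -c "
from h import *
s=cam('scene');t=cam('top');crop(s['image'],290,350,200,250,12,'s9.png');crop(t['image'],240,360,180,270,6,'t9.png')"
```

```text
9.475 [0.53251037 0.08114066 0.10450505] toolF [-4.1 -1.2 -4.8] 0.021104173239407525
rel centre tool cm [ 5.14 -1.22 -0.47]
```

View pics/s9.png

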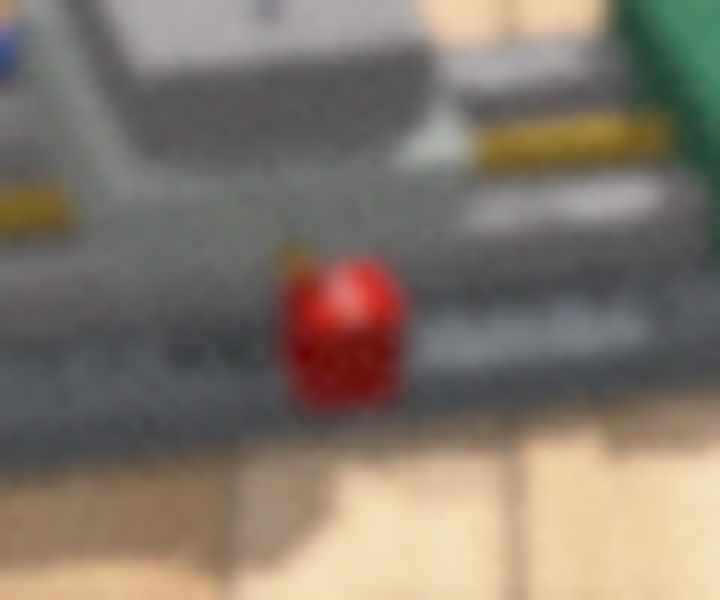

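View pics/t9.png

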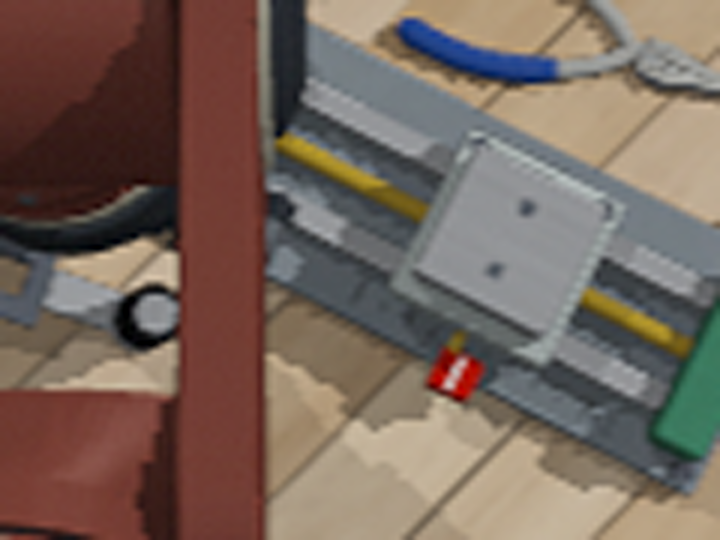

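The top view shows the pointer at crop (457,342), still a little short of the marker's white line at (456,375). In the scene view the pointer at (294,258) is just left of the marker. I measure the remaining gap.

```bash
python3 - <<'E'
from h import *
t=cam("top")
T=lambda x,y:(240+(x+.5)/6-.5,180+(y+.5)/6-.5)
# slide axis from first pictures' rail/base edges in the same view
ax=np.array([-.459063,-.888404,0])
img=t["image"];h=cv2.cvtColor(img,cv2.COLOR_RGB2HSV)
print("red",blobs(red(img),300,335,225,260))
m=((h[...,0]>15)&(h[...,0]<32)&(h[...,1]>120)&(h[...,2]>60)).astype(np.uint8)
print("brass",blobs(m,308,325,230,245))
mk=onz(t,T(456,375),.03)
for z in (.0285,.033,.036):
    pt=onz(t,T(457,342),z);print(z,"gap mm",(mk-pt)@ax*1e3)
sc=(onz(t,T(527,208),.061)+onz(t,T(494,270),.061))/2
print("screws",(mk-sc)@ax*1e3)
# carriage corners of flange top z=.043
c=[onz(t,T(*p),.043) for p in((393,277),(480,135),(622,210),(543,360))]
print("flange",(mk-np.mean(c,0))@ax*1e3,[round(np.linalg.norm(c[i]-c[i-1])*1e3,1) for i in range(4)])
E
```

```text
red [([311, 238, 5, 7, 17], [313.2, 241.0]), ([314, 240, 6, 7, 20], [317.3, 243.3])]
brass [([314, 235, 3, 4, 7], [315.4, 236.6])]
0.0285 gap mm 4.88595917954775
0.033 gap mm 4.933448662377248
0.036 gap mm 4.965108317596887
screws 4.99691799483559
flange 4.185700907389946 [np.float64(58.7), np.float64(58.4), np.float64(55.4), np.float64(59.0)]
```

Request:
move_arm:
  increments:
    - [0.15,1.3,0,0,1.5]
    - [0,2.6,0,0,1.5]
    - [-0.5,3.8,0,0,1.5]
    - [-1.3,4.85,0,0,1.5]
    - [-2.35,5.6,0,0,1.5]

```text
t: 10.25
tool_pos: [0.5782, 0.1207, 0.1045]
tool_rot: [-0.729, -3.055, 0.001]
contact_force: [-2.4, -0.5, 9.7]
opening: 0.0211
```

```bash
python3 st.py; python3 -c "
from h import *
s=cam('scene');t=cam('top');crop(s['image'],290,350,200,250,12,'s10.png');crop(t['image'],280,340,200,250,12,'t10.png')"
```

```text
10.25 [0.57819237 0.12071198 0.10447563] toolF [ 1.9 -1.5 -9.7] 0.021133027576964773
rel centre tool cm [ 2.85  4.37 -0.45]
```

View pics/s10.png

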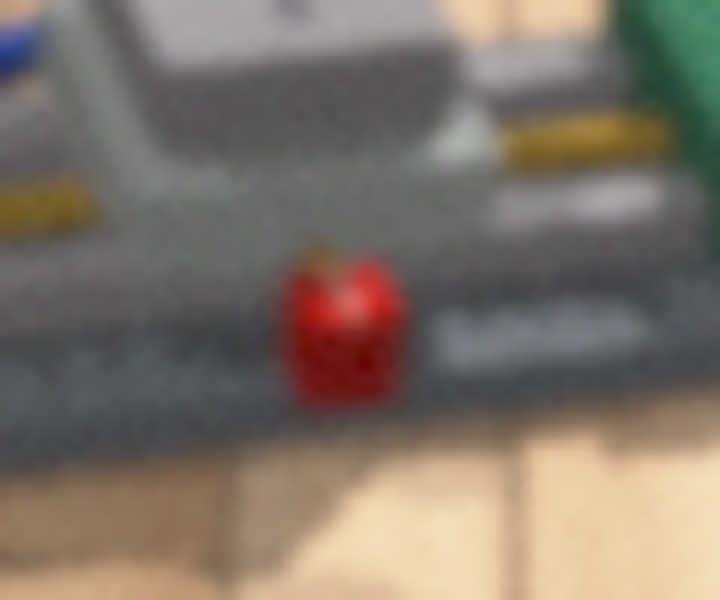

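View pics/t10.png

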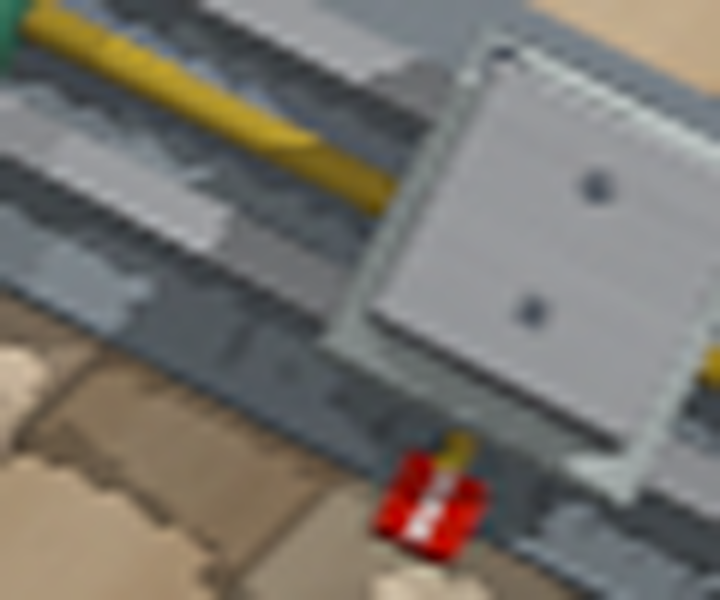

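```bash
python3 - <<'E'
from h import *
t=cam("top");s=cam("scene")
T=lambda x,y:(280+(x+.5)/12-.5,200+(y+.5)/12-.5)
S=lambda x,y:(290+(x+.5)/12-.5,200+(y+.5)/12-.5)
ax=np.array([-.459063,-.888404,0]);ex=np.array([-.888404,.459063,0])
mk=onz(t,T(432,504),.03)
l0,l1=onz(t,T(420,538),.03),onz(t,T(446,474),.03);print("line dir dev deg",np.degrees(np.arctan2((l0-l1)@ax,(l0-l1)@ex)))
pt=onz(t,T(460,447),.033);print("gap",(mk-pt)@ax*1e3,"x sep",(mk-pt)@ex*1e3)
sc=[onz(t,T(*p),.061) for p in((597,187),(532,313))];print("screws",(mk-(sc[0]+sc[1])/2)@ax*1e3,"dev",np.degrees(np.arctan2((sc[1]-sc[0])@ax,(sc[1]-sc[0])@ex)))
mks=onz(s,S(349,295),.03);pts=onz(s,S(322,255),.033);print("scene gap",(mks-pts)@ax*1e3,"xsep",(mks-pts)@ex*1e3)
# block edge directions
e=[onz(t,T(*p),.061) for p in((375,310),(632,445))];d=e[1]-e[0];print("axis dev block edge",np.degrees(np.arctan2(d@ex,d@ax)))
e=[onz(t,T(*p),.033) for p in((330,343),(625,497))];d=e[1]-e[0];print("flange edge",np.degrees(np.arctan2(d@ex,d@ax)))
E
```

```text
line dir dev deg 4.907535971435218
gap 0.22060786481534306 x sep 10.820007511671541
screws 0.08000822065742147 dev -0.20764213992606678
scene gap 2.4460106131881165 xsep 7.115224092354324
axis dev block edge 0.5739312866517607
flange edge 0.3669269711601214
```

The top view suggests the pointer is nearly in line with the white stripe (gap 0.1–0.2 mm), while dead reckoning says about 1 mm remains. I average several frames for a sharper measurement.

```bash
python3 - <<'E'
from h import *
ax=np.array([-.459063,-.888404,0]);ex=np.array([-.888404,.459063,0])
t=None
for n in("top","scene"):
    fr=[cam(n) for _ in range(10)];A=np.mean([f["image"].astype(float) for f in fr],0);np.save(f"avg_{n}.npy",A)
    x0,y0=(308,230) if n=="top" else (308,214)
    cv2.imwrite(f"pics/{n}11.png",cv2.resize(A[y0:y0+18,x0:x0+24,::-1],None,fx=30,fy=30,interpolation=cv2.INTER_CUBIC).clip(0,255).astype(np.uint8))
    if n=="top": print("cam",-np.array(fr[0]["R"]).T@fr[0]["t"])
E
```

```text
cam [0.41143845 0.01289924 0.91316787]
```

View pics/top11.png

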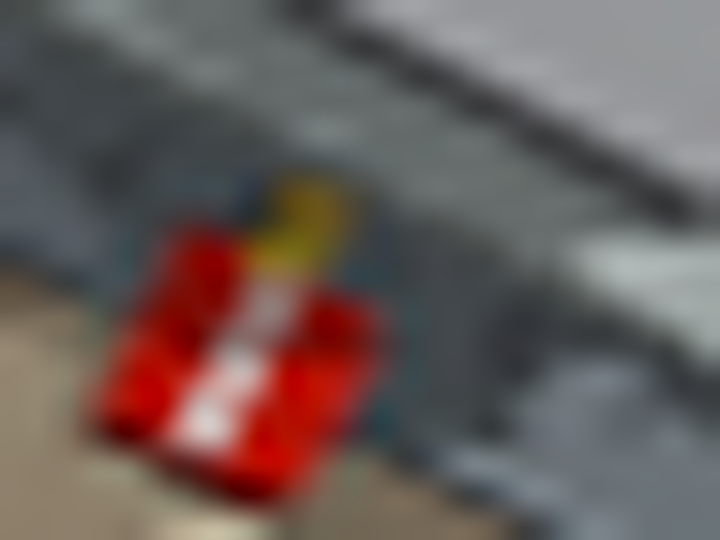

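View pics/scene11.png

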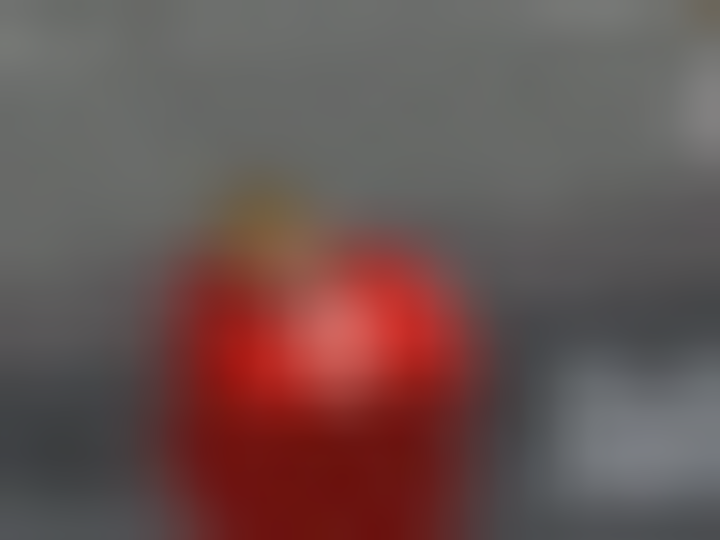

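```bash
python3 - <<'E'
from h import *
ax=np.array([-.459063,-.888404,0]);ex=np.array([-.888404,.459063,0])
t=cam("top");s=cam("scene")
A=np.load("avg_top.npy")
r,g,b=A[...,0],A[...,1],A[...,2]
Y,X=np.mgrid[0:420,0:560]
# brass: g-b high, in window above marker
w=np.clip(g-b-15,0,None)*((X>=313)&(X<=320)&(Y>=234)&(Y<=239))
print(np.round(w[234:241,312:322]))
cb=((w*X).sum()/w.sum(),(w*Y).sum()/w.sum())
wl=np.clip(g-60,0,None)*((b>50))*((X>=312)&(X<=319)&(Y>=239)&(Y<=245))
print(np.round(g[237:247,309:322]));print(np.round(b[237:247,309:322]))
k=np.zeros_like(wl)
for (x,y) in [(i,j) for i in range(312,320) for j in range(239,246)]:
    # keep px near the stripe
    d=abs((x-316)*140+(y-242)*75)/159
    if d<1.8:k[y,x]=np.clip(g[y,x]-40,0,None)
cl=((k*X).sum()/k.sum(),(k*Y).sum()/k.sum())
print("brass",cb,"line",cl)
mk=onz(t,cl,.03)
for z in(.028,.033): 
    p=onz(t,cb,z);print("gap",(mk-p)@ax*1e3,(mk-p)@ex*1e3)
# pooled stripe: with slide direction in image
a=proj(t,mk);bb=proj(t,mk-ex*.015);print("slide x dir in image",a-bb)
# where brass would be in scene when aligned
for z in(.028,.033):
    q=mk-ex*.011;q[2]=z;print(proj(s,q),proj(s,mk),proj(s,q-ax*.001))
E
```

```text
[[ 0.  0.  0.  0.  0.  0.  0.  0.  0.  0.]
 [ 0.  0.  0.  0.  0.  0.  0.  0.  0.  0.]
 [ 0.  0.  0.  0.  0. 21. 35.  7.  0.  0.]
 [ 0.  0.  0.  0.  0. 35. 48. 14.  0.  0.]
 [ 0.  0.  0.  0. 46. 65. 44.  0.  0.  0.]
 [ 0.  0.  0.  0.  0.  3.  0.  0.  0.  0.]
 [ 0.  0.  0.  0.  0.  0.  0.  0.  0.  0.]]
[[ 91.  90.  79.  70.  58.  44.  44.  50.  72.  87.  74.  64.  73.]
 [ 78.  89.  81.  71.  52.  12.  12.  81. 108.  91.  72.  64.  65.]
 [ 68.  65.  79.  70.  33.  13.   8.  92. 105.  66.  60.  66.  65.]
 [104. 100.  82.  47.  12.  12.  40. 112. 103.  14.  15.  55.  73.]
 [120. 108.  91.  46.  11.   5. 103. 107.  44.  11.  11.  42.  65.]
 [135. 123.  78.  14.  15.  64. 164. 153.  14.  17.  27.  58.  72.]
 [133. 108.  50.  12.   9. 156. 160.  72.  15.  19.  43.  67.  72.]
 [129. 102.  43.   1.  62. 168. 155.  17.  18.  23.  44.  61.  68.]
 [126. 128. 132. 108.  46.  34.  35.  14.  15.  63.  98.  92.  63.]
 [127. 128. 131. 132. 117.  80.  31.   0.  44.  90. 106. 104. 104.]]
[[ 97.  96.  85.  74.  61.  45.  48.  36.  22.  24.  46.  67.  75.]
 [ 83.  95.  87.  75.  54.   6.   9.  20.  28.  3
[... 300 characters left out ...]
0.  40.   0.   0. 153. 156.  66.   1.   1.  43.  71.  76.]
 [108.  85.  34.   0.  58. 164. 152.   0.   1.  14.  47.  67.  72.]
 [106. 107. 111.  90.  37.  32.  31.   0.   0.  50.  82.  79.  62.]
 [106. 107. 109. 110.  97.  65.  24.   0.  34.  75.  88.  87.  86.]]
brass (np.float64(317.3845189595738), np.float64(237.31150109683486)) line (np.float64(315.3530556005836), np.float64(241.9361322742746))
gap 0.5859854723849593 10.810029501705463
gap 0.6598172529595409 10.296258608365541
slide x dir in image [-3.24355222  6.34631973]
[318.36184664 221.02557115] [320.12109314 223.50923788] [317.85317588 221.08700316]
[318.52615994 218.86179962] [320.12109314 223.50923788] [318.01590528 218.92297077]
```

Combined estimates leave 0.6–1.0 mm. I take about 14° more, which is 0.8 mm.

Request:
move_arm:
  increments:
    - [-0.55,0.25,0,0,1.5]
    - [-1.1,0.5,0,0,1.5]
    - [-1.1,0.5,0,0,1.5]
    - [-1.1,0.5,0,0,1.5]

```text
t: 12.05
tool_pos: [0.5905, 0.12, 0.1047]
tool_rot: [0.729, 3.055, 0.0]
contact_force: [0.3, 0.4, 8.8]
opening: 0.0211
```

```bash
python3 st.py; cat > gap.py <<'E'
from h import *
import sys
ax=np.array([-.459063,-.888404,0]);ex=np.array([-.888404,.459063,0])
fr=[cam("top") for _ in range(6)];t=fr[0];A=np.mean([f["image"].astype(float) for f in fr],0);g,b=A[...,1],A[...,2]
Y,X=np.mgrid[0:420,0:560]
w=np.clip(g-b-15,0,None)*((X>=313)&(X<=321)&(Y>=234)&(Y<=239))
cb=((w*X).sum()/w.sum(),(w*Y).sum()/w.sum())
d=abs((X-316)*140+(Y-242)*75)/159
k=np.clip(g-40,0,None)*(d<1.8)*((X>=312)&(X<=319)&(Y>=239)&(Y<=245))
cl=((k*X).sum()/k.sum(),(k*Y).sum()/k.sum());mk=onz(t,cl,.03)
print("brass",cb,"line",cl,[((mk-onz(t,cb,z))@ax*1e3) for z in(.028,.033)])
cv2.imwrite("pics/"+sys.argv[1],cv2.resize(A[230:248,308:332,::-1],None,fx=30,fy=30,interpolation=cv2.INTER_CUBIC).clip(0,255).astype(np.uint8))
E
python3 gap.py top12.png
python3 - <<'E'
from h import *
A=np.mean([cam("scene")["image"].astype(float) for _ in range(6)],0)
cv2.imwrite("pics/scene12.png",cv2.resize(A[214:232,308:332,::-1],None,fx=30,fy=30,interpolation=cv2.INTER_CUBIC).clip(0,255).astype(np.uint8))
E
```

```text
12.05 [0.59053772 0.12002265 0.10467328] toolF [-0.   0.5 -8.8] 0.021128078140500422
rel centre tool cm [ 1.72  4.87 -0.47]
brass (np.float64(317.6939746300212), np.float64(237.61945031712477)) line (np.float64(315.4293112377007), np.float64(241.84489901605386)) [np.float64(-0.22634667842989678), np.float64(-0.14761656142085797)]
```

View pics/top12.png

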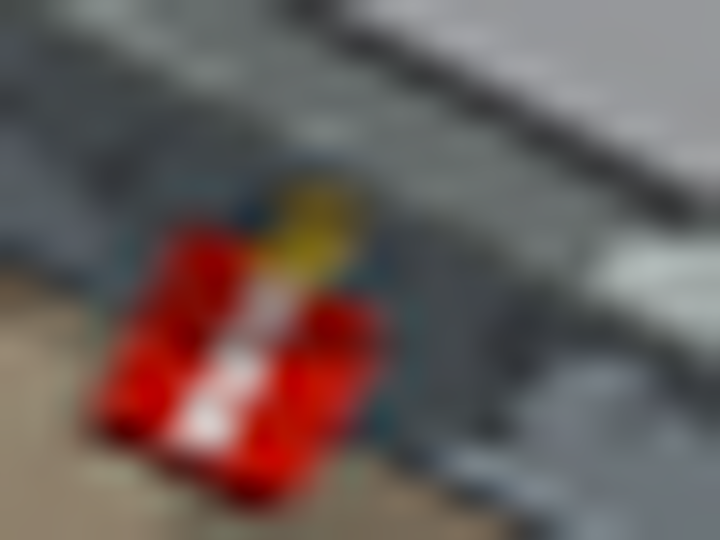

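View pics/scene12.png

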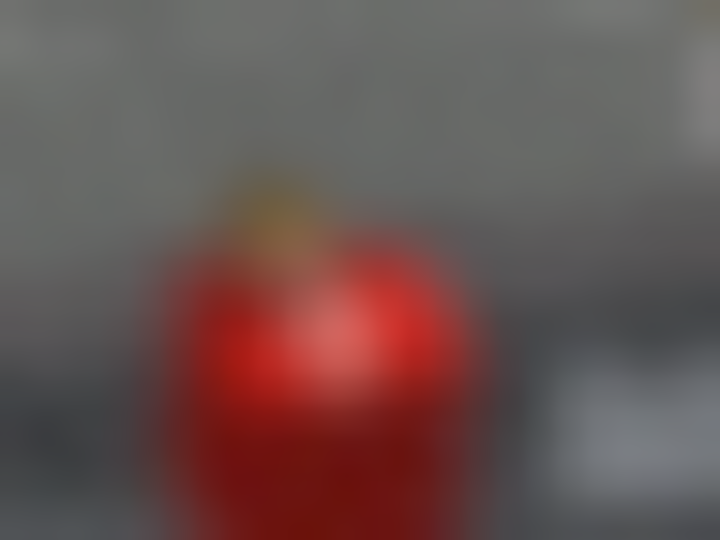

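The pointer now stands in line with the white stripe: pointer at (312,225) and stripe at (280,290)–(205,430) in the zoomed top view, a gap of about -0.2 mm. I release.

Request:
move_arm:
  increments:
    - [0,0,0,0,3]
    - [0,0,0,0,5]
    - [0,0,0,0,6]
    - [0,0,0,0,6]
    - [0,0,-0.5,0,6]

```text
t: 13.28
tool_pos: [0.5893, 0.1199, 0.1078]
tool_rot: [-0.729, -3.054, 0.001]
contact_force: [-0.4, 0.0, -0.2]
opening: 0.0599
```

```bash
python3 st.py;python3 -c "
from h import *
s=cam('scene');crop(s['image'],170,350,130,280,4,'s13.png')"
```

```text
13.275 [0.58927356 0.11988548 0.10776478] toolF [ 0.4 -0.1  0.2] 0.05994926264396956
rel centre tool cm [ 1.83  4.8  -0.78]
```

View pics/s13.png

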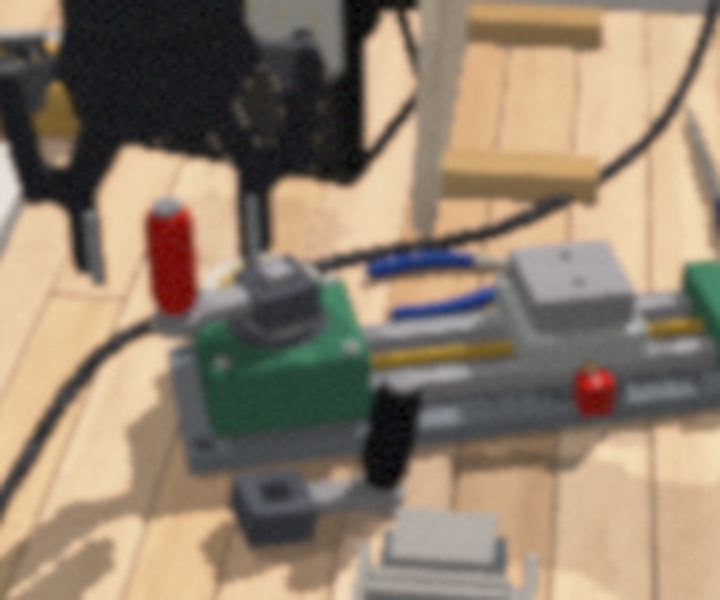

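The fingers are open and clear on both sides of the handle (170,255), and the crank is seated on the shaft. I go straight up.

Request:
move_arm:
  increments:
    - [0,0,-2,0,6]
    - [0,0,-5,0,6]
    - [0,0,-8,0,6]
    - [0,0,-11,0,6]
    - [0,0,-14,0,6]

```text
t: 13.95
tool_pos: [0.59, 0.1199, 0.2513]
tool_rot: [0.729, 3.054, 0.001]
contact_force: [0.4, 0.8, -0.5]
opening: 0.0598
```

Request:
move_arm:
  increments:
    - [4,3,0,0,6]
    - [8,6,0,0,6]
    - [12,9,0,0,6]
    - [16,12,0,0,6]
    - [20,15,0,0,6]

```text
t: 14.58
tool_pos: [0.4786, 0.3456, 0.2504]
tool_rot: [0.729, 3.054, 0.003]
contact_force: [0.2, 0.3, -0.5]
opening: 0.0599
```

```bash
python3 st.py;python3 gap.py top14.png; python3 -c "
from h import *
s=cam('scene');crop(s['image'],200,380,150,285,4,'s14.png')
t=cam('top');crop(t['image'],225,385,155,275,5,'t14.png')"
```

```text
14.575 [0.47855515 0.3456263  0.25041024] toolF [-0.   0.3  0.5] 0.05991187360702805
rel centre tool cm [ 21.88  19.97 -15.03]
brass (np.float64(317.6864463924478), np.float64(237.64666217127447)) line (np.float64(315.39538914889926), np.float64(241.90067602704107)) [np.float64(-0.24821934252514508), np.float64(-0.169422305979034)]
```

View pics/t14.png

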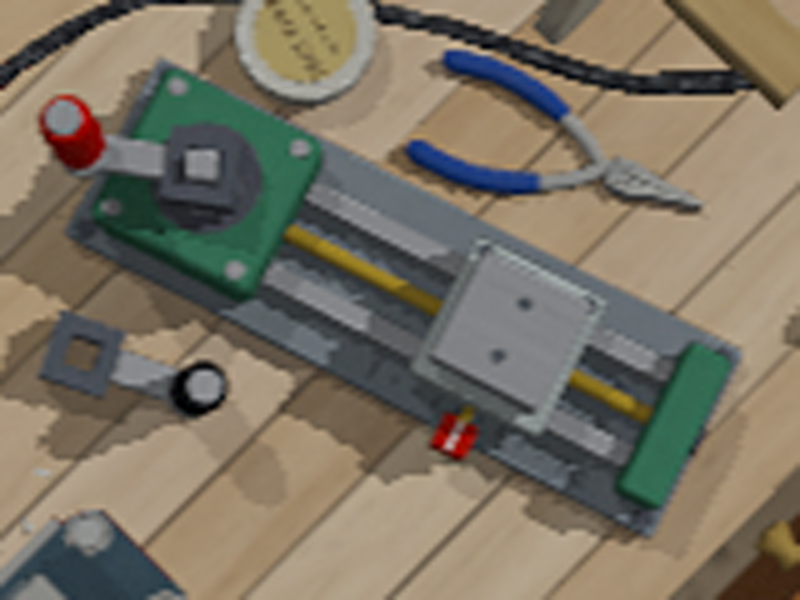

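View pics/s14.png

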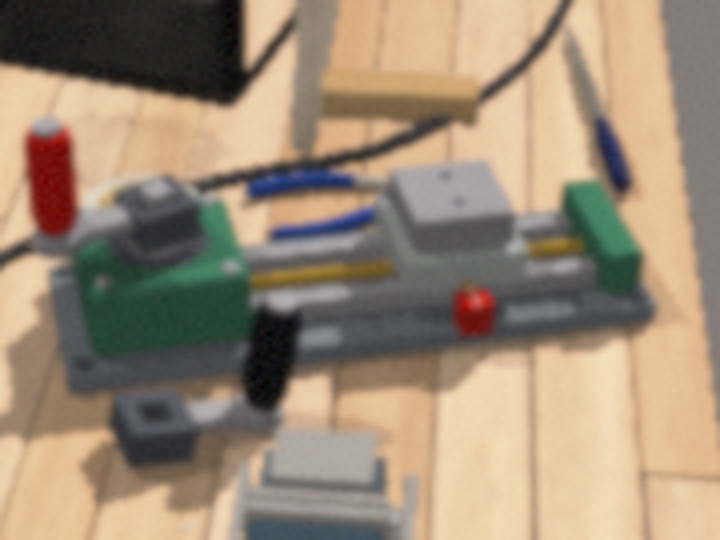

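The top view shows the crank seated with the shaft end in its hub (202,163), and the pointer (466,412) in line with the stripe (455,436). Nothing else has moved and the arm is clear, so I hand in.

```bash
python3 -c "
from station import order
print(order.finish_job())"
```

```text
the job is handed in; nothing more can be done
None
```

I wound the red-handled crank clockwise by about 2.2 turns, until the carriage's brass pointer stood opposite the red marker block. I then let go, leaving the crank on its shaft, and handed the job in at about 15 s; no verdict was reported.

- **Position:** after release, the averaged top views put the pointer about 0.2 mm past the marker's white line, the same as before release. That is within the measuring error.
- **Disagreement:** before the last 14° of winding, the estimates of the remaining gap ranged from 0.2 to 1.3 mm. Picking points in the top view gave the low end and counting the crank's turns gave the high end. I settled on 0.8 mm, so the true error could be a few tenths of a millimetre either way.
- **Crank:** both final views show it fully seated on the square shaft end. While winding, the gripper read under 10 N of force. Nearly all of it was the gripper pressing the crank down.
- **Scene:** the carriage was moved only by the crank, the spare crank and the other objects look unmoved, and the arm is clear of everything.

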